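# Wedge the rocking tackle box

### The job

The tackle box has lost the rubber foot under one corner and rocks on the bench: with your fingertips gently push the wooden wedge along the bench, thin end first, straight in under the box's end just below that corner until it is snug. Then press down firmly on top of that corner to feel that the box no longer rocks (if it still gives, push the wedge on and press again), and take your hand away. Nothing is to be pinched or lifted: keep wedge and box on the bench, the box in its place, and leave the other things alone.

Things in the scene. Friction and masses are not known exactly. Their poses are not given: they have to be found in the camera images.
- tackle_box: olive tackle box with clear lids, 200 (x) x 300 (y) x 65 mm, loose, 1.2 to 1.9 kg, on rubber feet 12 mm high, 24 mm across, at (-80, -130), (-80, +130) and (+80, -130) mm; the foot at (+80, +130) is lost. Origin: centre of the footprint at bench level, z up; underside at z = 12, flat top at z = 77 mm. One clear lid stands open at x = 3 to 94, y = -6 to +10, up to z = 173 mm
- loose_corner (a point): point on the box's firm top above the lost foot, at (+80, +130, 77) mm of the box, axes as the box: the place to press and feel for rocking. At rest this corner hangs 12 mm above the bench; 1 to 2 N on it rocks the box down there by some 0.07 rad
- gap (a point): where the wedge goes in: on the lower edge of the box's end face y = +150 mm, at (+75, +150, 12) mm of the box, axes as the box; 12 mm above the bench at rest. The wedge is pushed in towards the box's -y
- wedge: plain beech wedge flat on the bench, loose, 70 g, 50 mm wide (x), 90 mm long (y): 3 mm thick at its thin end y = -45, rising evenly to 24 mm at its square thick end y = +45 mm. Origin: centre of its underside, z up; its centre of mass lies at y = +18 mm. It is 12 mm thick 39 mm from the thin end, so it is snug with about 39 mm under the box; it slides with under 1 N until it bears on the box, then resists with several N
- wedge_tip (a point): middle of the wedge's thin edge, at its underside; axes as the wedge (it points along -y)
- wedge_heel (a point): middle of the wedge's square thick end face, 12 mm above its underside: where to push it along
- bait_tub: bystander: white screw-top tub, 68 mm across, 75 mm high, upright; origin centre of its underside
- line_spool: bystander: dark spool of line lying flat, 72 mm across, 24 mm high; origin centre of its underside
- lead_pot: bystander: small open olive pot with leads, 70 x 50 x 30 mm high; origin centre of its underside
- pliers: bystander: pliers with orange handles lying flat, about 145 mm long along x, 55 mm wide, 12 mm high; origin under the pivot
Things that resemble listed ones, but are neither listed nor needed, are in the scene too. There is more than one size of the wedge; the one meant has the size given above.

How it is judged:
By the outcome, as a careful person would: the job done as asked, in the order asked, and still so for the second after the job is handed in, with the robot touching nothing.
It also fails if it takes over 58 s, if anything falls off the work surface, if the arm or the gripper's body presses on something with over 40 N, if the wrist force passes 120 N, or if a joint passes its speed limit or range.

### The arm

A 7-joint arm with a two-finger parallel gripper is mounted at the origin on the work surface. World frame = base frame: x ahead of the robot, y to its left, z up, the work surface at z = 0. Lengths are in m, angles in rad, forces in N, time in s.
With the tool pointing down it reaches from about 0.425 to 0.925 m from the base axis. Payload 6.8 kg.
Tool frame: the origin (TCP) lies on the mounting face of the last link; the fingertips stand 173 mm ahead of it and the grasp point (between the pads) lies 155 mm ahead of it; z points along the fingers, y is the line along which they close (so a half turn about z gives the same grasp; the last joint's range is limited). The gripper opens to 85 mm and grips with 20 to 120 N. Pads are 22 mm wide; open, the fingers measure 114 mm over their backs; the gripper's body (76 mm by 85 mm) begins 54 mm behind the grasp point. The pads swing forward as they close: fully open they stand 13 mm farther back than shut.
Start: joints at [-1.385, 0.477, 0.022, 1.555, -0.011, 1.109, -0.083], TCP at [0.195, 0.646, 0.405] pointing down, gripper open.
Joint ranges: [-2.96, 2.96], [-0.34, 2.1], [-1.41, 1.46], [0.24, 2.44], [-1.37, 4.51], [0.17, 1.92], [-2.96, 2.96]. Speed limits (rad/s): [2.39, 2.39, 3.14, 3.14, 3.14, 3.14, 3.14].

### API

Orientations are given as a rotation vector (axis times angle).
In Python, from bench import r gives the robot as it stands.
- The arm moves only by the tool arm_command, never from a script. Its argument "plan" is a list of rows, each an object of numbers: "claw": the closure, from 0 (fully open) to 1 (shut); "tx", "ty", "tz": the shift along the tool's x, y, z in m; "ax", "ay", "az": the turn, a rotation vector about the tool's x, y, z in degrees. A call has exactly 10 rows; each row shifts and turns the commanded pose from where the row before left it, along the tool's axes as they then stand; what a row does not reach is not made up. A row lasts 1/12 s, in which the tool goes at most 41.7 mm and 7.16 degrees, less where a joint would pass 70% of its speed; a pose out of reach is approached as far as the arm can. A call is refused whole if a number of a shift passes 0.0417 or a number of a turn 7.16, either way. A call with a gripper value outside its range is refused whole. The fingers move at their own pace and stop on an object; "squeeze" is the grip in N (left out, the last holds). Time passes only in rows, so rows that do not move let the fingers close, or fill a call up. It gives the time, the measured TCP pose, the force, the opening and the grip force at its end, in the units of the state.
- r.get_obs(): the state, without advancing time (a new reading comes with each control period).
- r.grab_frame(name): name is "side" or "top" or "wrist"; returns the picture (420x560x3 uint8, red, green, blue); there is no depth.
- r.camera_model(name): a dict with "fx", "fy", "cx", "cy" (pixels), "k1" (the pictures are not rectified: a ray, as slopes to the right and down, at radius r is drawn at 1 + k1 r^2 times it, then the intrinsics apply), "position" and "orientation" of the camera in the world; the wrist camera has in their place "tool_from_camera" (4x4, takes a point from camera to tool coordinates, whose origin is the TCP and whose axes are the flange's). Camera axes: x right, y up, looking along -z (the intrinsics and any distortion apply to the point x, -y, -z); pixel columns grow to the right and rows downward; lengths in m; the calibration is good to about 2 mm. A picture is of the moment at which its call begins: read the wrist's pose just before it. camera_model takes no time and is no camera call.
- r.hand_in(): hands the job in; it is judged then, once.
Trained networks look in the newest picture that a camera, given by its name, has taken for a name from the list of things; names that differ only in an ending like _2 or _b are one class to them, and where a whole thing is asked for, a point or a joint stands for the part that bears it (a point fixed in the world has none). Each returns a list of dicts, best first, with "confidence" (0 to 1); they miss things now and then, are a little off and sometimes report something else, mostly with a low value. They report only what shows in the picture. A call takes as long as a camera call. They do not tell look-alikes from the thing itself.
- r.boxes_of(target, camera): "location" ([x, y, z] in m, in the coordinates of the camera as it stood for that picture, good to about 4 mm: the middle of the surface that is visible of it).
- r.tip_of(target, camera): "location" ([x, y, z] in m, in the coordinates of the camera as it stood for that picture, good to about 4 mm: a listed point, or the origin of a listed thing).
The state is a dict: "clock": time; "joints": joint angles; "qvel": joint speeds; "tau": joint torques, N m; "tcp_pos": TCP position; "orientation": TCP orientation; "contact_force": force on the tool from outside, world axes, zero at the start; "moment": the same for the moment, N m; "grip_width": finger opening in m; "gripper_force": force on a finger pad.
Only numpy, scipy, OpenCV 4.12 (cv2) and the standard library are available. Lean on these libraries where they do the work, as an engineer would, in place of code of your own. Each camera call takes 0.05 s, during which the arm holds its last target. There are 200 camera calls.

## Working session

There is one attempt and no reset: what is moved stays moved. The work goes in short steps, Python scripts to look and compute and a tool call to move; the robot and the scene stay as the last step left them, time stands still between calls to the robot, and variables do not carry over. Pictures are saved under pics/ and viewed, at most 10 in all, crops included, and the job is handed in when it is done.

Besides the shell and the picture viewer there is one more tool, called after "Call:" by a JSON object that holds its "op" and its "data", one argument or row to a line. arm_command: Moves the arm, as the interface text tells. Its arguments: {"type":"object","properties":{"plan":{"type":"array","items":{"type":"object","properties":{"claw":{"type":"number"},"tx":{"type":"number"},"ty":{"type":"number"},"tz":{"type":"number"},"ax":{"type":"number"},"ay":{"type":"number"},"az":{"type":"number"}}}},"squeeze":{"type":"number"}},"required":["plan"]}

```bash
mkdir -p pics
cat > h.py <<'E'
import numpy as np, cv2
from scipy.spatial.transform import Rotation as R
from bench import r
def T(cam):
    m=r.camera_model(cam)
    if 'tool_from_camera' in m:
        o=r.get_obs(); A=np.eye(4); A[:3,:3]=R.from_rotvec(o['orientation']).as_matrix(); A[:3,3]=o['tcp_pos']
        return A@np.array(m['tool_from_camera'])
    A=np.eye(4); q=np.array(m['orientation']); A[:3,:3]=R.from_rotvec(q).as_matrix() if q.size==3 else (q if q.shape==(3,3) else R.from_quat(q).as_matrix()); A[:3,3]=m['position']; return A
def w(A,p): return (A@np.r_[p,1])[:3]
def px2w(cam,A,u,v,z):
    m=r.camera_model(cam); x,y=(u-m['cx'])/m['fx'],(v-m['cy'])/m['fy']
    rd=np.hypot(x,y); s=rd
    for _ in range(20): s=rd/(1+m['k1']*s*s)
    f=s/rd if rd>0 else 1
    d=A[:3,:3]@np.array([x*f,-y*f,-1]); return A[:3,3]+d*(z-A[2,3])/d[2]
def w2px(cam,A,p):
    m=r.camera_model(cam); c=np.linalg.inv(A)@np.r_[p,1]; x,y=c[0]/-c[2],-c[1]/-c[2]; f=1+m['k1']*(x*x+y*y)
    return np.array([m['fx']*x*f+m['cx'],m['fy']*y*f+m['cy']])
def save(im,n): cv2.imwrite('pics/'+n,im[:,:,::-1])
E
cat > a.py <<'E'
from h import *
np.set_printoptions(precision=4,suppress=True)
print(r.get_obs()); print(r.camera_model('top'))
for c in ('top','side'):
    A=T(c); save(r.grab_frame(c),c+'0.png')
    for n in ('tackle_box','loose_corner','gap','wedge','wedge_tip','wedge_heel','bait_tub','pliers','line_spool','lead_pot'):
        for d in r.tip_of(n,c)[:4]:
            p=w(A,d['location']); print(c,n,round(d['confidence'],2),p,w2px(c,A,p).round())
E
python3 a.py
```

```text
{'clock': 0.0, 'joints': array([-1.3851,  0.4778,  0.0224,  1.5565, -0.0115,  1.1093, -0.0831]), 'qvel': array([ 0.0008, -0.0002,  0.0015, -0.0002, -0.0008, -0.0001, -0.0017]), 'tau': array([ -0.0005, -59.6461,   1.6077, -28.1175,   0.0124,   0.0095,
        -0.    ]), 'tcp_pos': array([0.1954, 0.6458, 0.4037]), 'orientation': array([-0.4599, -3.1076,  0.0028]), 'contact_force': array([0.4334, 0.1107, 0.344 ]), 'moment': array([-0.0298, -0.0246,  0.0147]), 'gripper_force': 0.0, 'grip_width': 0.08565009527564005}
{'fx': 541.9365156734804, 'fy': 541.9365156734804, 'cx': 288.52209727686835, 'cy': 205.42335336774335, 'k1': 0.014684834832009528, 'position': array([0.2885, 0.0589, 1.1797]), 'orientation': array([ 0.1946, -0.196 , -1.5835])}
top tackle_box 0.83 [ 0.5221 -0.1412  0.0025] [378. 232.]
top gap 0.78 [0.588  0.0191 0.0111] [304. 204.]
top gap 0.61 [0.4804 0.277  0.0012] [188. 255.]
top gap 0.41 [ 0.5211 -0.1418  0.0015] [378. 232.]
top wedge 0.78 [ 0.4246  0.0885 -0.0007] [275. 278.]
top wedge 0.75 [ 0.5588  0.1113 -0.0047] [264. 219.]
top wedge 0.66 [ 0.6691  0.2209 -0.0038] [21
[... 733 characters left out ...]
e 0.76 [ 0.5576  0.1108 -0.004 ] [277. 245.]
side wedge 0.59 [ 0.4296  0.0905 -0.0016] [333. 242.]
side wedge 0.57 [0.6645 0.2309 0.002 ] [221. 283.]
side wedge 0.22 [0.5748 0.0659 0.0035] [272. 227.]
side wedge_tip 0.86 [ 0.5743  0.0629 -0.0035] [272. 228.]
side wedge_tip 0.81 [0.429  0.0537 0.0046] [334. 228.]
side wedge_tip 0.6 [0.6387 0.2131 0.001 ] [234. 277.]
side wedge_heel 0.9 [0.5451 0.1535 0.0124] [280. 256.]
side wedge_heel 0.85 [0.6951 0.2443 0.0064] [205. 285.]
side bait_tub 0.75 [0.4873 0.274  0.0003] [301. 309.]
side pliers 0.66 [ 0.7176 -0.2253 -0.0038] [235. 147.]
side line_spool 0.93 [ 0.6708 -0.0783 -0.0037] [242. 184.]
side lead_pot 0.85 [0.6768 0.0302 0.0007] [232. 213.]
```

Run:
```python
import cv2
a=cv2.imread('pics/top0.png')
cv2.imwrite('pics/crop.png',cv2.resize(a[120:310,170:350],None,fx=3.1,fy=3.1,interpolation=cv2.INTER_CUBIC))
```

```text
(no output)
```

View pics/top0.png

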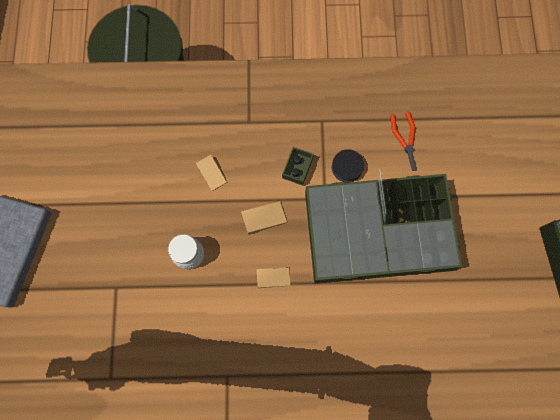

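View pics/crop.png

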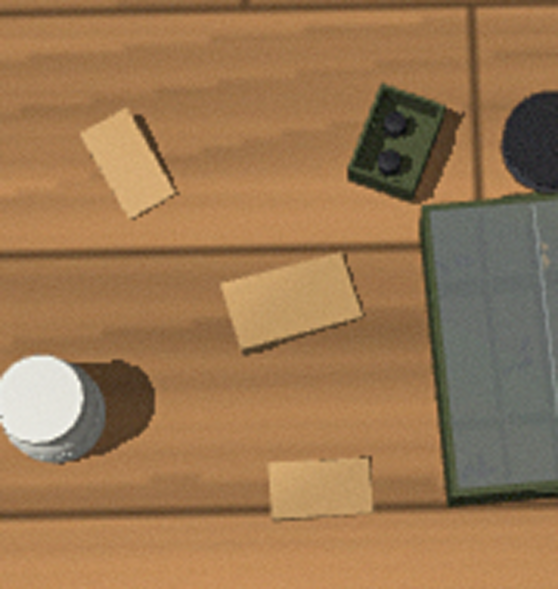

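View pics/side0.png

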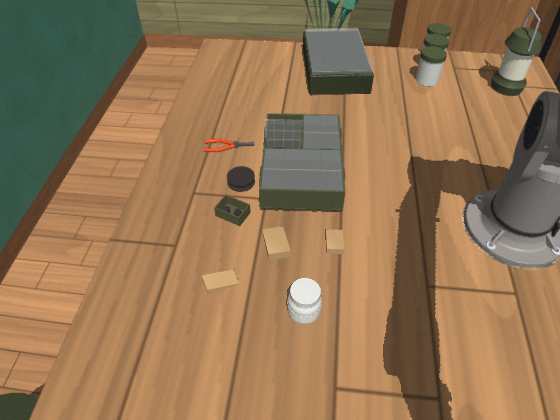

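The pictures show three plain wedges: A at top px (264,218), large; B at (273,277), smaller; C at (211,172), smallest. Tip-to-heel lengths come out at about 90, 79 and 68 mm. A matches the given 90 mm, and the crop shows its thick end on the left, thin end facing the box. I'll check the corners by pixel.

```bash
cat >> h.py <<'E'
def go(p,yaw_y=None):
    "shift (tool axes, mm) and turn about tool z (deg) to bring TCP to p with tool y at world heading yaw_y (mod 180)"
    o=r.get_obs(); M=R.from_rotvec(o['orientation']).as_matrix()
    h=np.degrees(np.arctan2(M[1,1],M[0,1])); t=0
    if yaw_y is not None:
        t=-((yaw_y-h+90)%180-90); M=M@R.from_rotvec([0,0,np.radians(t)]).as_matrix()
    print('clock',round(o['clock'],2),'tcp',o['tcp_pos'].round(4),'tilt z',M[:,2].round(4),'heading',round(h,2),'turn az',round(t,2),'then shift mm',(M.T@(np.array(p)-o['tcp_pos'])*1000).round(1))
E
python3 - <<'E'
from h import *
np.set_printoptions(precision=4,suppress=True)
A=T('top'); f=lambda u,v,z: px2w('top',A,170+u/3.1,120+v/3.1,z)[:2]
k=[f(220,284,.024),f(243,352,.024),f(343,253,.003),f(362,318,.003)]
print('wedge',np.array(k)); hl=(k[0]+k[1])/2; tp=(k[2]+k[3])/2; d=hl-tp
print('heel',hl,'tip',tp,'len',np.hypot(*d),'w',np.hypot(*(k[0]-k[1])),np.hypot(*(k[2]-k[3])),'yaw',np.degrees(np.arctan2(d[1],d[0]))-90)
a,b=f(422,207,.077),f(450,505,.077); e=a-b
print('box end corners',a,b,np.hypot(*e),'yaw',np.degrees(np.arctan2(e[1],e[0])))
E
```

```text
wedge [[0.5694 0.1594]
 [0.5201 0.1432]
 [0.5957 0.0722]
 [0.5472 0.0594]]
heel [0.5447 0.1513] tip [0.5714 0.0658] len 0.0895795948343583 w 0.05192048037415645 0.05008980962556261 yaw 17.34123866164728
box end corners [0.6076 0.0168] [0.4047 0.0045] 0.20325849344891353 yaw 3.4732233879307555
```

Wedge A measures 89.6 x 50–52 mm, so it is the one meant. The box end measures 203 mm, with yaw about 3.7°. Next I move to the wedge's -x side.

```bash
cat >> h.py <<'E'
G=np.array([.586,.0175]); YB=3.8
def L(x,y,z):
    c,s=np.cos(np.radians(YB)),np.sin(np.radians(YB)); return np.r_[G+[c*x-s*y,s*x+c*y],z]
def loc(p):
    c,s=np.cos(np.radians(YB)),np.sin(np.radians(YB)); d=np.array(p)[:2]-G; return np.array([c*d[0]+s*d[1],-s*d[0]+c*d[1]])
E
python3 -c "
from h import *
go(L(-.082,.098,.30),90+YB)"
```

```text
clock 1.1 tcp [0.1955 0.6461 0.4047] tilt z [ 0.  0. -1.] heading 73.17 turn az -20.63 then shift mm [-266.  -555.1  104.7]
```

Call:
{"op": "arm_command", "data": {
  "plan": [
    {"az": -6.88, "claw": 0.5},
    {"az": -6.88, "claw": 0.5},
    {"az": -6.87, "claw": 0.5},
    {"tx": -0.0157, "ty": -0.0327, "claw": 0.5},
    {"tx": -0.0157, "ty": -0.0327, "claw": 0.5},
    {"tx": -0.0157, "ty": -0.0327, "claw": 0.5},
    {"tx": -0.0157, "ty": -0.0327, "claw": 0.5},
    {"tx": -0.0157, "ty": -0.0327, "claw": 0.5},
    {"tx": -0.0157, "ty": -0.0327, "claw": 0.5},
    {"tx": -0.0157, "ty": -0.0327, "claw": 0.5}
  ]
}}

```text
invalid input at $.plan[0]: expected keys claw, tx, ty, tz, ax, ay, az
```

Call:
{"op": "arm_command", "data": {
  "plan": [
    {"tx": -0.0157, "ty": -0.0327, "tz": 0.01, "claw": 0.5},
    {"tx": -0.0157, "ty": -0.0327, "tz": 0.01, "claw": 0.5},
    {"tx": -0.0157, "ty": -0.0327, "tz": 0.01, "claw": 0.5},
    {"tx": -0.0157, "ty": -0.0327, "tz": 0.01, "claw": 0.5},
    {"tx": -0.0157, "ty": -0.0327, "tz": 0.01, "claw": 0.5},
    {"tx": -0.0157, "ty": -0.0327, "tz": 0.01, "claw": 0.5},
    {"tx": -0.0157, "ty": -0.0327, "tz": 0.01, "claw": 0.5},
    {"tx": -0.0157, "ty": -0.0327, "tz": 0.01, "claw": 0.5},
    {"tx": -0.0157, "ty": -0.0327, "tz": 0.01, "claw": 0.5},
    {"tx": -0.0157, "ty": -0.0327, "tz": 0.01, "claw": 0.5}
  ]
}}

```text
invalid input at $.plan[0]: expected keys claw, tx, ty, tz, ax, ay, az
```

```bash
cat > m.py <<'E'
from h import *
import sys
np.set_printoptions(precision=4,suppress=True)
def see(cams=('wrist','top','side'),names=('wedge_tip','wedge_heel','gap','loose_corner'),tag=None):
    for c in cams:
        A=T(c); im=r.grab_frame(c)
        if tag: save(im,f'{c}_{tag}.png')
        for n in names:
            for d in r.tip_of(n,c)[:3]:
                p=w(A,d['location']); print(c,n,round(d['confidence'],2),p,'loc mm',(loc(p)*1000).round(1),w2px(c,A,p).round())
E
python3 -c "
from m import *
go(L(-.082,.098,.20),90+YB); print(r.get_obs()['grip_width'],r.get_obs()['contact_force'])
see(('wrist',),tag='1')"
```

```text
clock 1.1 tcp [0.1955 0.6461 0.4047] tilt z [ 0.  0. -1.] heading 73.17 turn az -20.63 then shift mm [-266.  -555.1  204.7]
0.08510220924626147 [-0.1718 -0.2648 -0.5952]
```

View pics/wrist_1.png

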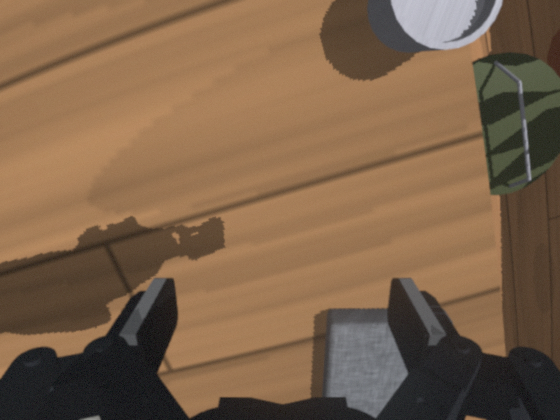

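The arm has not moved: every row needs all its keys. The wrist picture only shows the fingers at px (150,310) and (420,310) over bare bench.

Call:
{"op": "arm_command", "data": {
  "plan": [
    {"claw": 0.5, "tx": 0, "ty": 0, "tz": 0, "ax": 0, "ay": 0, "az": -6.88},
    {"claw": 0.5, "tx": 0, "ty": 0, "tz": 0, "ax": 0, "ay": 0, "az": -6.88},
    {"claw": 0.5, "tx": 0, "ty": 0, "tz": 0, "ax": 0, "ay": 0, "az": -6.87},
    {"claw": 0.5, "tx": -0.0157, "ty": -0.0327, "tz": 0, "ax": 0, "ay": 0, "az": 0},
    {"claw": 0.5, "tx": -0.0157, "ty": -0.0327, "tz": 0, "ax": 0, "ay": 0, "az": 0},
    {"claw": 0.5, "tx": -0.0157, "ty": -0.0327, "tz": 0, "ax": 0, "ay": 0, "az": 0},
    {"claw": 0.5, "tx": -0.0157, "ty": -0.0327, "tz": 0, "ax": 0, "ay": 0, "az": 0},
    {"claw": 0.5, "tx": -0.0157, "ty": -0.0327, "tz": 0, "ax": 0, "ay": 0, "az": 0},
    {"claw": 0.5, "tx": -0.0157, "ty": -0.0327, "tz": 0, "ax": 0, "ay": 0, "az": 0},
    {"claw": 0.5, "tx": -0.0157, "ty": -0.0327, "tz": 0, "ax": 0, "ay": 0, "az": 0}
  ]
}}

```text
clock: 2.18
tcp_pos: [0.3209, 0.4233, 0.4049]
orientation: [-0.104, 3.14, 0.001]
contact_force: [1.4, -0.7, -0.0]
grip_width: 0.0428
gripper_force: 0.0
```

Call:
{"op": "arm_command", "data": {
  "plan": [
    {"claw": 0.5, "tx": -0.0157, "ty": -0.0327, "tz": 0.01, "ax": 0, "ay": 0, "az": 0},
    {"claw": 0.5, "tx": -0.0157, "ty": -0.0327, "tz": 0.01, "ax": 0, "ay": 0, "az": 0},
    {"claw": 0.5, "tx": -0.0157, "ty": -0.0327, "tz": 0.01, "ax": 0, "ay": 0, "az": 0},
    {"claw": 0.5, "tx": -0.0157, "ty": -0.0327, "tz": 0.01, "ax": 0, "ay": 0, "az": 0},
    {"claw": 0.5, "tx": -0.0157, "ty": -0.0327, "tz": 0.01, "ax": 0, "ay": 0, "az": 0},
    {"claw": 0.5, "tx": -0.0157, "ty": -0.0327, "tz": 0.01, "ax": 0, "ay": 0, "az": 0},
    {"claw": 0.5, "tx": -0.0157, "ty": -0.0327, "tz": 0.01, "ax": 0, "ay": 0, "az": 0},
    {"claw": 0.5, "tx": -0.0157, "ty": -0.0327, "tz": 0.01, "ax": 0, "ay": 0, "az": 0},
    {"claw": 0.5, "tx": -0.0157, "ty": -0.0327, "tz": 0.01, "ax": 0, "ay": 0, "az": 0},
    {"claw": 0.5, "tx": -0.0157, "ty": -0.0327, "tz": 0.01, "ax": 0, "ay": 0, "az": 0}
  ]
}}

```text
clock: 3.02
tcp_pos: [0.4993, 0.1075, 0.3046]
orientation: [-0.104, 3.139, 0.001]
contact_force: [1.2, 0.0, -0.5]
grip_width: 0.0428
gripper_force: 0.0
```

```bash
python3 -c "
from m import *
go(L(-.082,.098,.18),90+YB); print(r.get_obs()['grip_width'],r.get_obs()['contact_force'])
see(('wrist',),tag='2')"
```

```text
clock 3.02 tcp [0.4993 0.1075 0.3046] tilt z [ 0.0009  0.0004 -1.    ] heading 93.81 turn az 0.01 then shift mm [  1.6   2.4 124.6]
0.04284908212885633 [ 1.1942  0.0294 -0.4695]
wrist wedge_tip 0.9 [0.5786 0.0661 0.0023] loc mm [-4.2 49. ] [226. 279.]
wrist wedge_heel 0.91 [0.5466 0.1502 0.0167] loc mm [-30.6 135. ] [334. 259.]
wrist wedge_heel 0.86 [0.4233 0.1269 0.0102] loc mm [-155.1  119.9] [319.  88.]
wrist wedge_heel 0.71 [0.6936 0.2438 0.0115] loc mm [122.3 218.7] [414. 400.]
wrist gap 0.82 [0.5887 0.0163 0.0143] loc mm [ 2.7 -1.4] [162. 294.]
wrist loose_corner 0.65 [ 0.5886 -0.0057  0.076 ] loc mm [  1.  -23.4] [103. 342.]
```

View pics/wrist_2.png

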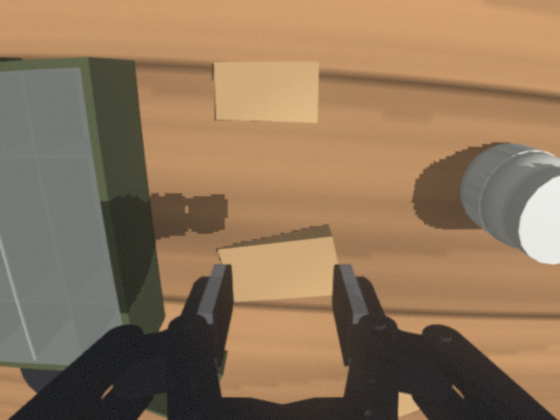

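The wrist picture shows the wedge at px (280,265) between the open fingers, the smaller one at (267,92) and the box's end edge at about (150,200), which agrees with the first measurement. Now I descend beside the wedge.

Call:
{"op": "arm_command", "data": {
  "plan": [
    {"claw": 0.5, "tx": 0.0016, "ty": 0.0024, "tz": 0.015, "ax": 0, "ay": 0, "az": 0},
    {"claw": 0.5, "tx": 0, "ty": 0, "tz": 0.018, "ax": 0, "ay": 0, "az": 0},
    {"claw": 0.5, "tx": 0, "ty": 0, "tz": 0.018, "ax": 0, "ay": 0, "az": 0},
    {"claw": 0.5, "tx": 0, "ty": 0, "tz": 0.018, "ax": 0, "ay": 0, "az": 0},
    {"claw": 0.5, "tx": 0, "ty": 0, "tz": 0.018, "ax": 0, "ay": 0, "az": 0},
    {"claw": 0.5, "tx": 0, "ty": 0, "tz": 0.018, "ax": 0, "ay": 0, "az": 0},
    {"claw": 0.5, "tx": 0, "ty": 0, "tz": 0.013, "ax": 0, "ay": 0, "az": 0},
    {"claw": 0.5, "tx": 0, "ty": 0, "tz": 0.008, "ax": 0, "ay": 0, "az": 0},
    {"claw": 0.5, "tx": 0, "ty": 0, "tz": 0.004, "ax": 0, "ay": 0, "az": 0},
    {"claw": 0.5, "tx": 0, "ty": 0, "tz": 0.002, "ax": 0, "ay": 0, "az": 0}
  ]
}}

```text
clock: 4.1
tcp_pos: [0.4967, 0.1124, 0.1726]
orientation: [0.107, -3.14, -0.001]
contact_force: [0.0, 1.2, 0.9]
grip_width: 0.0426
gripper_force: 0.0
```

```bash
python3 -c "
from m import *
go(L(-.036,.098,.172),90+YB); o=r.get_obs();print(o['contact_force'])
see(('wrist',),tag='3')"
```

```text
clock 4.1 tcp [0.4967 0.1124 0.1726] tilt z [-0.0001  0.0005 -1.    ] heading 93.89 turn az 0.09 then shift mm [-46.8  -2.6   0.6]
[0.0068 1.2092 0.9244]
wrist wedge_tip 0.98 [0.4318 0.0553 0.0033] loc mm [-151.4   48. ] [140. 119.]
wrist wedge_heel 0.65 [0.4226 0.1265 0.009 ] loc mm [-155.8  119.6] [338. 108.]
```

View pics/wrist_3.png

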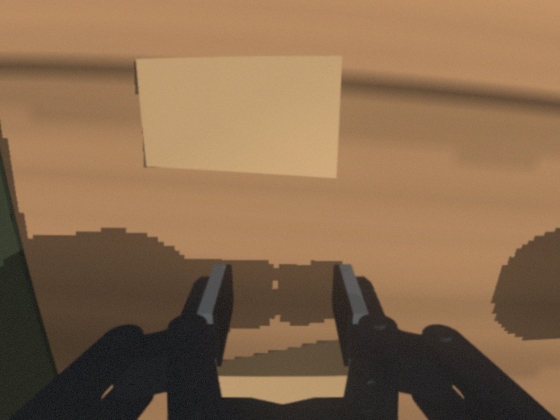

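The fingers are clear of both wedges: the other wedge is at px (240,115) and ours at (280,385), beyond the fingers. Push sideways until flush.

Call:
{"op": "arm_command", "data": {
  "plan": [
    {"claw": 0.5, "tx": -0.005, "ty": -0.0024, "tz": 0, "ax": 0, "ay": 0, "az": 0},
    {"claw": 0.5, "tx": -0.005, "ty": 0, "tz": 0, "ax": 0, "ay": 0, "az": 0},
    {"claw": 0.5, "tx": -0.005, "ty": 0, "tz": 0, "ax": 0, "ay": 0, "az": 0},
    {"claw": 0.5, "tx": -0.004, "ty": 0, "tz": 0, "ax": 0, "ay": 0, "az": 0},
    {"claw": 0.5, "tx": -0.004, "ty": 0, "tz": 0, "ax": 0, "ay": 0, "az": 0},
    {"claw": 0.5, "tx": -0.004, "ty": 0, "tz": 0, "ax": 0, "ay": 0, "az": 0},
    {"claw": 0.5, "tx": -0.004, "ty": 0, "tz": 0, "ax": 0, "ay": 0, "az": 0},
    {"claw": 0.5, "tx": -0.004, "ty": 0, "tz": 0, "ax": 0, "ay": 0, "az": 0},
    {"claw": 0.5, "tx": -0.004, "ty": 0, "tz": 0, "ax": 0, "ay": 0, "az": 0},
    {"claw": 0.5, "tx": -0.003, "ty": 0, "tz": 0, "ax": 0, "ay": 0, "az": 0}
  ]
}}

```text
clock: 5.18
tcp_pos: [0.5394, 0.1118, 0.1727]
orientation: [-0.104, 3.14, -0.0]
contact_force: [1.0, -0.3, 0.7]
grip_width: 0.0427
gripper_force: 0.2
```

```bash
python3 -c "
from m import *
go(L(-.036,.098,.172),90+YB); o=r.get_obs();print(o['contact_force'])
see(('top','side'),tag='4')"
```

```text
clock 5.18 tcp [0.5394 0.1118 0.1727] tilt z [ 0.0002  0.     -1.    ] heading 93.79 turn az -0.01 then shift mm [-4.2  0.8  0.7]
[ 1.0183 -0.2755  0.662 ]
top wedge_tip 0.56 [ 0.6362  0.2082 -0.0011] loc mm [ 62.8 186.9] [220. 186.]
top wedge_heel 0.69 [0.6925 0.2455 0.01  ] loc mm [121.4 220.5] [204. 161.]
top wedge_heel 0.47 [ 0.7154 -0.2211  0.0025] loc mm [ 113.3 -246.7] [407. 149.]
top gap 0.8 [0.5868 0.016  0.0125] loc mm [ 0.7 -1.6] [306. 204.]
top loose_corner 0.94 [ 0.5918 -0.0041  0.0766] loc mm [  4.4 -21.9] [316. 194.]
side wedge_tip 0.92 [0.5808 0.0572 0.0034] loc mm [-2.5 39.9] [270. 224.]
side wedge_tip 0.75 [0.4274 0.0571 0.0015] loc mm [-155.6   50. ] [334. 230.]
side wedge_tip 0.62 [ 0.6385  0.2089 -0.0007] loc mm [ 65.  187.5] [235. 276.]
side wedge_heel 0.92 [0.6945 0.2453 0.0067] loc mm [123.4 220.1] [206. 286.]
side wedge_heel 0.8 [0.4261 0.126  0.0133] loc mm [-152.3  118.8] [334. 250.]
side gap 0.73 [0.5862 0.0183 0.0139] loc mm [0.3 0.8] [269. 209.]
side gap 0.45 [0.6759 0.0298 0.0016] loc mm [90.6  6.3] [233. 213.]
side loose_corner 0.82 [ 0.5919 -0.0039  0.0751] loc mm [  4.5 -21.8] [268. 184.]
```

Call:
{"op": "arm_command", "data": {
  "plan": [
    {"claw": 0.5, "tx": -0.002, "ty": 0, "tz": 0, "ax": 0, "ay": 0, "az": 0},
    {"claw": 0.5, "tx": -0.002, "ty": 0, "tz": 0, "ax": 0, "ay": 0, "az": 0},
    {"claw": 0.5, "tx": 0, "ty": 0, "tz": 0, "ax": 0, "ay": 0, "az": 0},
    {"claw": 0.5, "tx": 0.008, "ty": 0, "tz": 0, "ax": 0, "ay": 0, "az": 0},
    {"claw": 0.5, "tx": 0.012, "ty": 0, "tz": 0, "ax": 0, "ay": 0, "az": 0},
    {"claw": 0.5, "tx": 0.005, "ty": 0, "tz": -0.02, "ax": 0, "ay": 0, "az": 0},
    {"claw": 0.5, "tx": 0, "ty": 0, "tz": -0.03, "ax": 0, "ay": 0, "az": 0},
    {"claw": 0.82, "tx": 0, "ty": 0, "tz": -0.03, "ax": 0, "ay": 0, "az": 6.9},
    {"claw": 0.82, "tx": 0, "ty": 0, "tz": -0.03, "ax": 0, "ay": 0, "az": 6.9},
    {"claw": 0.82, "tx": 0, "ty": 0, "tz": 0, "ax": 0, "ay": 0, "az": 6.9}
  ]
}}

```text
clock: 6.52
tcp_pos: [0.5193, 0.1104, 0.2878]
orientation: [0.471, 3.099, 0.007]
contact_force: [0.8, 0.3, -1.2]
grip_width: 0.015
gripper_force: 0.0
```

Call:
{"op": "arm_command", "data": {
  "plan": [
    {"claw": 0.82, "tx": 0, "ty": 0, "tz": 0, "ax": 0, "ay": 0, "az": 6.95},
    {"claw": 0.82, "tx": 0, "ty": 0, "tz": 0, "ax": 0, "ay": 0, "az": 6.95},
    {"claw": 0.82, "tx": 0, "ty": 0, "tz": 0, "ax": 0, "ay": 0, "az": 6.95},
    {"claw": 0.82, "tx": 0, "ty": 0, "tz": 0, "ax": 0, "ay": 0, "az": 6.95},
    {"claw": 0.82, "tx": 0, "ty": 0, "tz": 0, "ax": 0, "ay": 0, "az": 6.95},
    {"claw": 0.82, "tx": 0, "ty": 0, "tz": 0, "ax": 0, "ay": 0, "az": 6.95},
    {"claw": 0.82, "tx": 0, "ty": 0, "tz": 0, "ax": 0, "ay": 0, "az": 6.95},
    {"claw": 0.82, "tx": 0, "ty": 0, "tz": 0, "ax": 0, "ay": 0, "az": 6.95},
    {"claw": 0.82, "tx": 0, "ty": 0, "tz": 0, "ax": 0, "ay": 0, "az": 6.95},
    {"claw": 0.82, "tx": 0, "ty": 0, "tz": 0, "ax": 0, "ay": 0, "az": 6.75}
  ]
}}

```text
clock: 7.35
tcp_pos: [0.5172, 0.1103, 0.2825]
orientation: [-2.153, -2.287, 0.0]
contact_force: [-0.5, -0.0, -0.2]
grip_width: 0.0153
gripper_force: 0.0
```

```bash
python3 -c "
from m import *
go(L(0,.165,.28),YB); o=r.get_obs();print(o['contact_force'],o['grip_width'],o['joints'])
see(('side','wrist','top'),tag='5')
a=cv2.imread('pics/wrist_5.png');b=cv2.imread('pics/top_5.png')[150:290,200:340]
b=cv2.resize(b,(300,300),interpolation=2);a=cv2.resize(a,(480,360))
c=np.zeros((360,790,3),np.uint8);c[:,:480]=a;c[:300,490:]=b;cv2.imwrite('pics/c5.png',c)"
```

```text
clock 7.35 tcp [0.5172 0.1103 0.2825] tilt z [-0.0006  0.0003 -1.    ] heading 3.45 turn az -0.35 then shift mm [67.9 62.5  2.5]
[-0.4782 -0.0064 -0.17  ] 0.015347303345194407 [-0.7863  0.4503  0.5814  2.0418 -0.3593  0.7491  0.0766]
side wedge_tip 0.71 [0.429  0.0581 0.0039] loc mm [-153.9   50.9] [334. 230.]
side wedge_tip 0.66 [0.5827 0.0568 0.0021] loc mm [-0.7 39.4] [269. 224.]
side wedge_tip 0.64 [0.6379 0.212  0.0039] loc mm [ 64.7 190.6] [235. 276.]
side wedge_heel 0.76 [0.4261 0.1278 0.012 ] loc mm [-152.2  120.6] [334. 251.]
side wedge_heel 0.66 [0.6935 0.2456 0.0067] loc mm [122.4 220.4] [206. 286.]
side wedge_heel 0.58 [0.5725 0.15   0.0102] loc mm [ -4.7 133.1] [268. 254.]
side gap 0.74 [0.586  0.0183 0.0122] loc mm [0.  0.8] [269. 210.]
side gap 0.59 [0.5738 0.1502 0.0094] loc mm [ -3.4 133.2] [267. 254.]
side loose_corner 0.88 [ 0.5903 -0.0028  0.0743] loc mm [  3.  -20.5] [268. 185.]
wrist wedge_tip 0.72 [0.6338 0.2114 0.0018] loc mm [ 60.6 190.3] [473.  64.]
wrist wedge_tip 0.66 [0.5871 0.0595 0.0011] loc mm [ 3.8 41.8] [369. 270.]
wrist wedge_tip 0.66 [0.4299 0.0571 0.0055] loc mm [-153.1   49.8] [159. 262.]
wrist wedge_heel 0.9 [0.5781 0.1454 0.0147] loc mm [  0.6 128.1] [379. 161.]
wrist wedge_heel 0.69 [0.4236 0.1252 0.0081] loc mm [-154.9  118.3] [144. 173.]
wrist loose_corner 0.94 [ 0.5891 -0.004   0.0744] loc mm [  1.6 -21.7] [380. 412.]
top wedge_tip 0.75 [0.6352 0.2096 0.002 ] loc mm [ 61.8 188.4] [220. 186.]
top wedge_tip 0.55 [0.4307 0.0547 0.0061] loc mm [-152.5   47.4] [290. 275.]
top wedge_tip 0.42 [0.5795 0.0585 0.0022] loc mm [-3.8 41.4] [287. 209.]
top wedge_heel 0.57 [0.694  0.2459 0.0049] loc mm [122.9 220.8] [204. 161.]
top gap 0.88 [0.5892 0.0183 0.0133] loc mm [3.3 0.6] [305. 203.]
top loose_corner 0.95 [ 0.5926 -0.0023  0.0778] loc mm [  5.2 -20.2] [315. 193.]
```

View pics/c5.png

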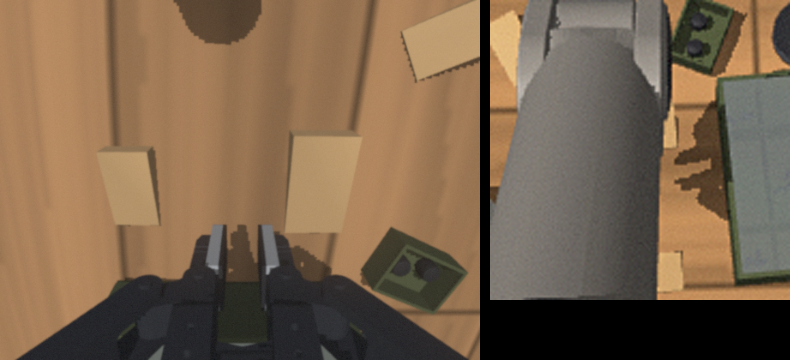

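The wedge now stands almost square to the box at local (0, 40) to (-1, 130) mm: in the picture it is at (322,182), with the small wedge at (130,187) untouched. Next I go behind its heel.

Call:
{"op": "arm_command", "data": {
  "plan": [
    {"claw": 0.82, "tx": 0.0225, "ty": 0.0208, "tz": 0, "ax": 0, "ay": 0, "az": -0.3},
    {"claw": 0.82, "tx": 0.0225, "ty": 0.0208, "tz": 0, "ax": 0, "ay": 0, "az": 0},
    {"claw": 0.82, "tx": 0.0225, "ty": 0.0208, "tz": 0, "ax": 0, "ay": 0, "az": 0},
    {"claw": 0.82, "tx": 0, "ty": 0, "tz": 0.018, "ax": 0, "ay": 0, "az": 0},
    {"claw": 0.82, "tx": 0, "ty": 0, "tz": 0.02, "ax": 0, "ay": 0, "az": 0},
    {"claw": 0.82, "tx": 0, "ty": 0, "tz": 0.02, "ax": 0, "ay": 0, "az": 0},
    {"claw": 0.82, "tx": 0, "ty": 0, "tz": 0.02, "ax": 0, "ay": 0, "az": 0},
    {"claw": 0.82, "tx": 0, "ty": 0, "tz": 0.014, "ax": 0, "ay": 0, "az": 0},
    {"claw": 0.82, "tx": 0, "ty": 0, "tz": 0.008, "ax": 0, "ay": 0, "az": 0},
    {"claw": 0.82, "tx": 0, "ty": 0, "tz": 0.002, "ax": 0, "ay": 0, "az": 0}
  ]
}}

```text
clock: 8.93
tcp_pos: [0.575, 0.1819, 0.1793]
orientation: [-2.14, -2.299, 0.003]
contact_force: [-0.3, 1.0, -0.1]
grip_width: 0.0157
gripper_force: 0.0
```

```bash
python3 -c "
from m import *
go(L(0,.062,.180),YB); o=r.get_obs();print(o['contact_force'],o['grip_width'])"
```

```text
clock 8.93 tcp [0.575  0.1819 0.1793] tilt z [-0.002  -0.0009 -1.    ] heading 4.1 turn az 0.3 then shift mm [-102.8    0.    -0.6]
[-0.2904  1.0003 -0.0974] 0.015710327834980612
```

Call:
{"op": "arm_command", "data": {
  "plan": [
    {"claw": 0.82, "tx": -0.007, "ty": 0, "tz": 0, "ax": 0, "ay": 0, "az": 0},
    {"claw": 0.82, "tx": -0.007, "ty": 0, "tz": 0, "ax": 0, "ay": 0, "az": 0},
    {"claw": 0.82, "tx": -0.005, "ty": 0, "tz": 0, "ax": 0, "ay": 0, "az": 0},
    {"claw": 0.82, "tx": -0.005, "ty": 0, "tz": 0, "ax": 0, "ay": 0, "az": 0},
    {"claw": 0.82, "tx": -0.005, "ty": 0, "tz": 0, "ax": 0, "ay": 0, "az": 0},
    {"claw": 0.82, "tx": -0.005, "ty": 0, "tz": 0, "ax": 0, "ay": 0, "az": 0},
    {"claw": 0.82, "tx": -0.005, "ty": 0, "tz": 0, "ax": 0, "ay": 0, "az": 0},
    {"claw": 0.82, "tx": -0.005, "ty": 0, "tz": 0, "ax": 0, "ay": 0, "az": 0},
    {"claw": 0.82, "tx": -0.005, "ty": 0, "tz": 0, "ax": 0, "ay": 0, "az": 0},
    {"claw": 0.82, "tx": -0.004, "ty": 0, "tz": 0, "ax": 0, "ay": 0, "az": 0}
  ]
}}

```text
clock: 9.77
tcp_pos: [0.5793, 0.1285, 0.1807]
orientation: [2.141, 2.299, -0.0]
contact_force: [-0.4, 0.8, 1.1]
grip_width: 0.0152
gripper_force: 0.6
```

```bash
python3 -c "
from m import *
go(L(0,.062,.180),YB); o=r.get_obs();print(o['contact_force'],o['grip_width'])
see(('side','top','wrist'),('wedge_tip','wedge_heel','gap','wedge'),tag='6')
a=cv2.imread('pics/side_6.png')[180:290,200:350];b=cv2.imread('pics/top_6.png')[150:260,200:350];
cv2.imwrite('pics/c6.png',cv2.resize(np.hstack([a,b]),None,fx=2.6,fy=2.6,interpolation=2))"
```

```text
clock 9.77 tcp [0.5793 0.1285 0.1807] tilt z [ 0. -0. -1.] heading 4.08 turn az 0.28 then shift mm [-49.2  -0.7   0.7]
[-0.4015  0.7702  1.0861] 0.015207606855244925
side wedge_tip 0.68 [0.4271 0.0566 0.0009] loc mm [-156.    49.6] [334. 230.]
side wedge_tip 0.65 [0.637  0.2103 0.0037] loc mm [ 63.7 189. ] [235. 275.]
side wedge_heel 0.94 [0.6951 0.245  0.0046] loc mm [123.9 219.8] [205. 286.]
side wedge_heel 0.79 [0.4253 0.1271 0.0138] loc mm [-153.1  120. ] [335. 250.]
side wedge_heel 0.61 [0.5741 0.1188 0.0105] loc mm [ -5.2 101.8] [269. 243.]
side wedge 0.71 [0.6646 0.2247 0.0049] loc mm [ 92.2 201.6] [221. 279.]
side wedge 0.6 [ 0.4303  0.0915 -0.0024] loc mm [-150.5   84.2] [332. 242.]
side wedge 0.58 [ 0.578   0.0741 -0.0041] loc mm [-4.3 57. ] [270. 232.]
top wedge_tip 0.89 [0.4287 0.0527 0.0012] loc mm [-154.6   45.5] [291. 276.]
top wedge_tip 0.73 [ 0.585   0.0301 -0.0001] loc mm [-0.1 12.7] [299. 206.]
top wedge_tip 0.24 [ 0.5182 -0.1408 -0.0007] loc mm [ -78.1 -153.4] [377. 234.]
top wedge_heel 0.93 [0.4241 0.1237 0.0073] loc mm [-154.5  116.7] [258. 279.]
top wedge_heel 0.7 [0.6951 0.2482 0.0097] loc mm [124.1 223. ] [202. 160.]
top wedge_heel 0.56 [0.5787 0.1109 0.01  ] loc mm [-1.1 93.6] [263. 209.]
top gap 0.57 [0.5831 0.0171 0.0115] loc mm [-3.  -0.2] [305. 206.]
top wedge 0.97 [ 0.581   0.0729 -0.003 ] loc mm [-1.3 55.6] [280. 209.]
top wedge 0.91 [0.4269 0.0933 0.0007] loc mm [-153.7   86.2] [272. 277.]
top wedge 0.56 [ 0.668   0.2255 -0.0028] loc mm [ 95.6 202.1] [213. 173.]
wrist wedge_tip 0.7 [0.6375 0.2123 0.0008] loc mm [ 64.3 191. ] [446.  91.]
wrist wedge_heel 0.87 [0.5775 0.1137 0.0151] loc mm [-2.1 96.5] [275. 320.]
wrist wedge 0.89 [0.5802 0.0728 0.0001] loc mm [-2.1 55.5] [276. 369.]
wrist wedge 0.86 [ 0.664   0.2273 -0.0001] loc mm [ 91.7 204.2] [517.  59.]
```

View pics/c6.png

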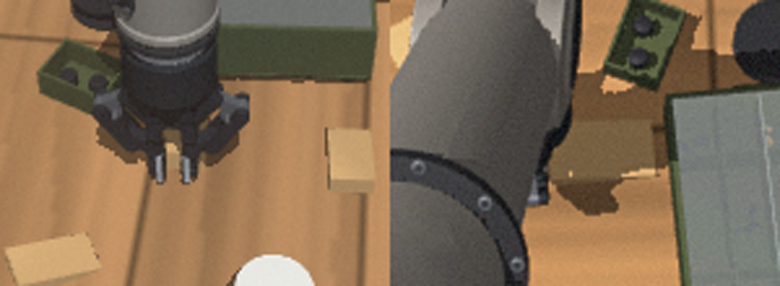

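The wedge is straight before the gap: in the right half it is at (605,150), its thin end about 10 mm from the box end (668,150). Push on.

Call:
{"op": "arm_command", "data": {
  "plan": [
    {"claw": 0.82, "tx": -0.004, "ty": 0, "tz": 0, "ax": 0, "ay": 0, "az": 0},
    {"claw": 0.82, "tx": -0.004, "ty": 0, "tz": 0, "ax": 0, "ay": 0, "az": 0},
    {"claw": 0.82, "tx": -0.004, "ty": 0, "tz": 0, "ax": 0, "ay": 0, "az": 0},
    {"claw": 0.82, "tx": -0.004, "ty": 0, "tz": 0, "ax": 0, "ay": 0, "az": 0},
    {"claw": 0.82, "tx": -0.004, "ty": 0, "tz": 0, "ax": 0, "ay": 0, "az": 0},
    {"claw": 0.82, "tx": -0.004, "ty": 0, "tz": 0, "ax": 0, "ay": 0, "az": 0},
    {"claw": 0.82, "tx": -0.004, "ty": 0, "tz": 0, "ax": 0, "ay": 0, "az": 0},
    {"claw": 0.82, "tx": -0.004, "ty": 0, "tz": 0, "ax": 0, "ay": 0, "az": 0},
    {"claw": 0.82, "tx": -0.004, "ty": 0, "tz": 0, "ax": 0, "ay": 0, "az": 0},
    {"claw": 0.82, "tx": -0.003, "ty": 0, "tz": 0, "ax": 0, "ay": 0, "az": 0}
  ]
}}

```text
clock: 11.35
tcp_pos: [0.5821, 0.0897, 0.1807]
orientation: [2.141, 2.299, -0.0]
contact_force: [0.5, 0.3, 0.6]
grip_width: 0.0154
gripper_force: 0.2
```

Call:
{"op": "arm_command", "data": {
  "plan": [
    {"claw": 0.82, "tx": -0.001, "ty": 0, "tz": 0, "ax": 0, "ay": 0, "az": 0},
    {"claw": 0.82, "tx": 0, "ty": 0, "tz": 0, "ax": 0, "ay": 0, "az": 0},
    {"claw": 0.82, "tx": -0.001, "ty": 0, "tz": 0, "ax": 0, "ay": 0, "az": 0},
    {"claw": 0.82, "tx": 0, "ty": 0, "tz": 0, "ax": 0, "ay": 0, "az": 0},
    {"claw": 0.82, "tx": -0.001, "ty": 0, "tz": 0, "ax": 0, "ay": 0, "az": 0},
    {"claw": 0.82, "tx": 0, "ty": 0, "tz": 0, "ax": 0, "ay": 0, "az": 0},
    {"claw": 0.82, "tx": -0.001, "ty": 0, "tz": 0, "ax": 0, "ay": 0, "az": 0},
    {"claw": 0.82, "tx": 0, "ty": 0, "tz": 0, "ax": 0, "ay": 0, "az": 0},
    {"claw": 0.82, "tx": 0, "ty": 0, "tz": 0, "ax": 0, "ay": 0, "az": 0},
    {"claw": 0.82, "tx": 0, "ty": 0, "tz": 0, "ax": 0, "ay": 0, "az": 0}
  ]
}}

```text
clock: 12.18
tcp_pos: [0.5823, 0.0863, 0.1807]
orientation: [2.141, 2.299, -0.0]
contact_force: [-0.1, 0.1, -0.3]
grip_width: 0.0155
gripper_force: 0.1
```

```bash
python3 -c "
from m import *
go(L(0,.062,.180),YB); o=r.get_obs();print(o['contact_force'],o['gripper_force'])
see(('side','top'),('wedge_heel','gap','tackle_box','loose_corner'))"
```

```text
clock 12.18 tcp [0.5823 0.0863 0.1807] tilt z [-0. -0. -1.] heading 4.09 turn az 0.29 then shift mm [-6.8 -0.9  0.7]
[-0.1371  0.0594 -0.2822] 0.09036540395754855
side wedge_heel 0.94 [0.4228 0.1288 0.0082] loc mm [-155.5  121.8] [335. 253.]
side wedge_heel 0.72 [0.5802 0.0753 0.0099] loc mm [-2.  58.1] [269. 228.]
side wedge_heel 0.65 [0.6931 0.2473 0.0104] loc mm [122.1 222.2] [206. 286.]
side tackle_box 0.88 [ 0.5185 -0.1359 -0.0027] loc mm [ -77.5 -148.6] [302. 173.]
top wedge_heel 0.96 [0.6955 0.2448 0.0074] loc mm [124.3 219.5] [204. 160.]
top wedge_heel 0.95 [0.5794 0.0738 0.009 ] loc mm [-2.9 56.6] [280. 208.]
top wedge_heel 0.85 [0.427  0.1272 0.0067] loc mm [-151.4  120. ] [257. 277.]
top gap 0.75 [0.5859 0.0179 0.0137] loc mm [-0.   0.4] [305. 204.]
top tackle_box 0.9 [ 0.5188 -0.1416  0.0021] loc mm [ -77.6 -154.3] [378. 233.]
top loose_corner 0.61 [ 0.5899 -0.0009  0.0779] loc mm [  2.7 -18.7] [315. 195.]
```

Call:
{"op": "arm_command", "data": {
  "plan": [
    {"claw": 0.82, "tx": -0.001, "ty": 0, "tz": 0, "ax": 0, "ay": 0, "az": 0},
    {"claw": 0.82, "tx": 0, "ty": 0, "tz": 0, "ax": 0, "ay": 0, "az": 0},
    {"claw": 0.82, "tx": -0.001, "ty": 0, "tz": 0, "ax": 0, "ay": 0, "az": 0},
    {"claw": 0.82, "tx": 0, "ty": 0, "tz": 0, "ax": 0, "ay": 0, "az": 0},
    {"claw": 0.82, "tx": -0.001, "ty": 0, "tz": 0, "ax": 0, "ay": 0, "az": 0},
    {"claw": 0.82, "tx": 0, "ty": 0, "tz": 0, "ax": 0, "ay": 0, "az": 0},
    {"claw": 0.82, "tx": -0.001, "ty": 0, "tz": 0, "ax": 0, "ay": 0, "az": 0},
    {"claw": 0.82, "tx": 0, "ty": 0, "tz": 0, "ax": 0, "ay": 0, "az": 0},
    {"claw": 0.82, "tx": 0, "ty": 0, "tz": 0, "ax": 0, "ay": 0, "az": 0},
    {"claw": 0.82, "tx": 0, "ty": 0, "tz": 0, "ax": 0, "ay": 0, "az": 0}
  ]
}}

```text
clock: 13.52
tcp_pos: [0.5826, 0.0822, 0.1807]
orientation: [2.141, 2.299, -0.0]
contact_force: [-0.1, 0.6, -0.2]
grip_width: 0.0156
gripper_force: 0.0
```

Call:
{"op": "arm_command", "data": {
  "plan": [
    {"claw": 0.82, "tx": -0.001, "ty": 0, "tz": 0, "ax": 0, "ay": 0, "az": 0},
    {"claw": 0.82, "tx": 0, "ty": 0, "tz": 0, "ax": 0, "ay": 0, "az": 0},
    {"claw": 0.82, "tx": 0, "ty": 0, "tz": 0, "ax": 0, "ay": 0, "az": 0},
    {"claw": 0.82, "tx": -0.001, "ty": 0, "tz": 0, "ax": 0, "ay": 0, "az": 0},
    {"claw": 0.82, "tx": 0, "ty": 0, "tz": 0, "ax": 0, "ay": 0, "az": 0},
    {"claw": 0.82, "tx": 0, "ty": 0, "tz": 0, "ax": 0, "ay": 0, "az": 0},
    {"claw": 0.82, "tx": 0, "ty": 0, "tz": 0, "ax": 0, "ay": 0, "az": 0},
    {"claw": 0.82, "tx": 0, "ty": 0, "tz": 0, "ax": 0, "ay": 0, "az": 0},
    {"claw": 0.82, "tx": 0, "ty": 0, "tz": 0, "ax": 0, "ay": 0, "az": 0},
    {"claw": 0.82, "tx": 0, "ty": 0, "tz": 0, "ax": 0, "ay": 0, "az": 0}
  ]
}}

```text
clock: 14.35
tcp_pos: [0.5828, 0.0803, 0.1807]
orientation: [2.141, 2.299, -0.0]
contact_force: [0.6, 0.0, 0.3]
grip_width: 0.0149
gripper_force: 0.0
```

Call:
{"op": "arm_command", "data": {
  "plan": [
    {"claw": 0.82, "tx": -0.001, "ty": 0, "tz": 0, "ax": 0, "ay": 0, "az": 0},
    {"claw": 0.82, "tx": 0, "ty": 0, "tz": 0, "ax": 0, "ay": 0, "az": 0},
    {"claw": 0.82, "tx": 0, "ty": 0, "tz": 0, "ax": 0, "ay": 0, "az": 0},
    {"claw": 0.82, "tx": -0.001, "ty": 0, "tz": 0, "ax": 0, "ay": 0, "az": 0},
    {"claw": 0.82, "tx": 0, "ty": 0, "tz": 0, "ax": 0, "ay": 0, "az": 0},
    {"claw": 0.82, "tx": 0, "ty": 0, "tz": 0, "ax": 0, "ay": 0, "az": 0},
    {"claw": 0.82, "tx": 0, "ty": 0, "tz": 0, "ax": 0, "ay": 0, "az": 0},
    {"claw": 0.82, "tx": 0, "ty": 0, "tz": 0, "ax": 0, "ay": 0, "az": 0},
    {"claw": 0.82, "tx": 0, "ty": 0, "tz": 0, "ax": 0, "ay": 0, "az": 0},
    {"claw": 0.82, "tx": 0, "ty": 0, "tz": 0, "ax": 0, "ay": 0, "az": 0}
  ]
}}

```text
clock: 15.18
tcp_pos: [0.5829, 0.0783, 0.1807]
orientation: [-2.141, -2.299, 0.0]
contact_force: [0.3, 1.0, 0.2]
grip_width: 0.015
gripper_force: 0.2
```

```bash
python3 -c "
from m import *
go(L(0,.062,.180),YB); o=r.get_obs();print(o['contact_force'],o['gripper_force'])
see(('side','top'),('wedge_heel','gap','tackle_box','loose_corner'))"
```

```text
clock 15.18 tcp [0.5829 0.0783 0.1807] tilt z [-0.  0. -1.] heading 4.09 turn az 0.29 then shift mm [ 1.1 -0.9  0.7]
[0.2896 0.9892 0.1561] 0.16928827200899832
side wedge_heel 0.63 [0.5788 0.0677 0.0114] loc mm [-3.9 50.6] [270. 225.]
side wedge_heel 0.63 [0.4262 0.1279 0.0152] loc mm [-152.2  120.7] [334. 250.]
side tackle_box 0.66 [ 0.5207 -0.1384 -0.0056] loc mm [ -75.5 -151.2] [301. 173.]
top wedge_heel 0.76 [0.4235 0.129  0.0079] loc mm [-154.8  122. ] [256. 279.]
top wedge_heel 0.64 [0.5808 0.0661 0.0092] loc mm [-2.  48.8] [283. 207.]
top wedge_heel 0.55 [0.695  0.2458 0.0085] loc mm [123.9 220.6] [204. 160.]
top gap 0.69 [0.5836 0.0151 0.012 ] loc mm [-2.5 -2.2] [306. 205.]
top tackle_box 0.86 [ 0.5179 -0.1411  0.0031] loc mm [ -78.5 -153.7] [378. 234.]
top loose_corner 0.67 [ 0.5918 -0.0012  0.0787] loc mm [  4.5 -19. ] [315. 194.]
top loose_corner 0.24 [0.5824 0.0648 0.0092] loc mm [-0.4 47.4] [284. 207.]
```

Call:
{"op": "arm_command", "data": {
  "plan": [
    {"claw": 0.82, "tx": -0.001, "ty": 0, "tz": 0, "ax": 0, "ay": 0, "az": 0},
    {"claw": 0.82, "tx": 0, "ty": 0, "tz": 0, "ax": 0, "ay": 0, "az": 0},
    {"claw": 0.82, "tx": 0, "ty": 0, "tz": 0, "ax": 0, "ay": 0, "az": 0},
    {"claw": 0.82, "tx": 0, "ty": 0, "tz": 0, "ax": 0, "ay": 0, "az": 0},
    {"claw": 0.82, "tx": 0, "ty": 0, "tz": 0, "ax": 0, "ay": 0, "az": 0},
    {"claw": 0.82, "tx": 0, "ty": 0, "tz": 0, "ax": 0, "ay": 0, "az": 0},
    {"claw": 0.82, "tx": 0, "ty": 0, "tz": 0, "ax": 0, "ay": 0, "az": 0},
    {"claw": 0.82, "tx": 0, "ty": 0, "tz": 0, "ax": 0, "ay": 0, "az": 0},
    {"claw": 0.82, "tx": 0, "ty": 0, "tz": 0, "ax": 0, "ay": 0, "az": 0},
    {"claw": 0.82, "tx": 0, "ty": 0, "tz": 0, "ax": 0, "ay": 0, "az": 0}
  ]
}}

```text
clock: 16.52
tcp_pos: [0.583, 0.0777, 0.1807]
orientation: [-2.14, -2.3, -0.0]
contact_force: [-1.0, 4.2, 0.6]
grip_width: 0.0155
gripper_force: 2.2
```

Call:
{"op": "arm_command", "data": {
  "plan": [
    {"claw": 0.82, "tx": -0.001, "ty": 0, "tz": 0, "ax": 0, "ay": 0, "az": 0},
    {"claw": 0.82, "tx": 0, "ty": 0, "tz": 0, "ax": 0, "ay": 0, "az": 0},
    {"claw": 0.82, "tx": 0, "ty": 0, "tz": 0, "ax": 0, "ay": 0, "az": 0},
    {"claw": 0.82, "tx": 0, "ty": 0, "tz": 0, "ax": 0, "ay": 0, "az": 0},
    {"claw": 0.82, "tx": 0, "ty": 0, "tz": 0, "ax": 0, "ay": 0, "az": 0},
    {"claw": 0.82, "tx": 0, "ty": 0, "tz": 0, "ax": 0, "ay": 0, "az": 0},
    {"claw": 0.82, "tx": 0, "ty": 0, "tz": 0, "ax": 0, "ay": 0, "az": 0},
    {"claw": 0.82, "tx": 0, "ty": 0, "tz": 0, "ax": 0, "ay": 0, "az": 0},
    {"claw": 0.82, "tx": 0, "ty": 0, "tz": 0, "ax": 0, "ay": 0, "az": 0},
    {"claw": 0.82, "tx": 0, "ty": 0, "tz": 0, "ax": 0, "ay": 0, "az": 0}
  ]
}}

```text
clock: 17.35
tcp_pos: [0.583, 0.0772, 0.1807]
orientation: [-2.139, -2.3, -0.001]
contact_force: [-1.4, 6.6, 0.1]
grip_width: 0.0156
gripper_force: 3.0
```

The force has risen to 6.6 N, so the wedge is snug. I back off, shut the fingers and go above the corner.

Call:
{"op": "arm_command", "data": {
  "plan": [
    {"claw": 0.82, "tx": 0.003, "ty": 0, "tz": 0, "ax": 0, "ay": 0, "az": 0},
    {"claw": 0.82, "tx": 0.007, "ty": 0, "tz": 0, "ax": 0, "ay": 0, "az": 0},
    {"claw": 0.82, "tx": 0.01, "ty": 0, "tz": 0, "ax": 0, "ay": 0, "az": 0},
    {"claw": 0.82, "tx": 0.01, "ty": 0, "tz": -0.01, "ax": 0, "ay": 0, "az": 0},
    {"claw": 1, "tx": 0, "ty": 0, "tz": -0.02, "ax": 0, "ay": 0, "az": 0},
    {"claw": 1, "tx": 0, "ty": 0, "tz": -0.02, "ax": 0, "ay": 0, "az": 0},
    {"claw": 1, "tx": 0, "ty": 0, "tz": -0.02, "ax": 0, "ay": 0, "az": 0},
    {"claw": 1, "tx": 0, "ty": 0, "tz": -0.02, "ax": 0, "ay": 0, "az": 0},
    {"claw": 1, "tx": 0, "ty": 0, "tz": -0.015, "ax": 0, "ay": 0, "az": 0},
    {"claw": 1, "tx": 0, "ty": 0, "tz": 0, "ax": 0, "ay": 0, "az": 0}
  ]
}}

```text
clock: 18.18
tcp_pos: [0.582, 0.1065, 0.2887]
orientation: [2.139, 2.297, 0.007]
contact_force: [0.6, -0.4, 0.5]
grip_width: 0.0001
gripper_force: 0.0
```

```bash
python3 -c "
from m import *
go(L(.005,-.020,.262),YB); o=r.get_obs();print(o['contact_force'],o['grip_width'])
see(('side','top','wrist'),('wedge_heel','gap','tackle_box','loose_corner'),tag='7')
"
```

```text
clock 18.18 tcp [0.582  0.1065 0.2887] tilt z [ 0.005   0.0011 -1.    ] heading 4.08 turn az 0.28 then shift mm [-109.1    2.9   26.7]
[ 0.582  -0.3993  0.4523] 0.00014389197011592688
side wedge_heel 0.93 [0.6956 0.244  0.0077] loc mm [124.3 218.8] [205. 285.]
side wedge_heel 0.9 [0.5799 0.0663 0.0136] loc mm [-2.8 49.1] [269. 224.]
side wedge_heel 0.73 [0.4261 0.1303 0.0142] loc mm [-152.1  123.1] [334. 251.]
side gap 0.59 [0.5882 0.0189 0.014 ] loc mm [2.3 1.2] [269. 209.]
side gap 0.19 [0.5799 0.0674 0.013 ] loc mm [-2.8 50.2] [269. 225.]
side tackle_box 0.7 [ 0.5184 -0.1356  0.0006] loc mm [ -77.6 -148.3] [302. 172.]
side loose_corner 0.68 [ 0.6701 -0.0788 -0.0001] loc mm [  77.5 -101.7] [242. 183.]
side loose_corner 0.64 [ 0.5914 -0.0073  0.0778] loc mm [  3.7 -25.1] [268. 183.]
top wedge_heel 0.85 [0.5831 0.0636 0.0071] loc mm [ 0.2 46.1] [285. 206.]
top wedge_heel 0.74 [0.6927 0.2445 0.0111] loc mm [121.5 219.5] [204. 161.]
top gap 0.89 [0.5862 0.0192 0.011 ] loc mm [0.3 1.7] [304. 204.]
top tackle_box 0.66 [ 0.5208 -0.1405  0.0013] loc mm [ -75.5 -153.4] [377. 232.]
top loose_corner 0.6 [ 0.5915 -0.0003  0.0748] loc mm [  4.3 -18.1] [314. 194.]
wrist wedge_heel 0.92 [0.5861 0.0661 0.0136] loc mm [ 3.4 48.5] [285. 258.]
wrist wedge_heel 0.57 [0.4235 0.127  0.0112] loc mm [-154.9  120. ] [ 53. 159.]
wrist loose_corner 0.76 [ 0.5921 -0.0043  0.0752] loc mm [  4.6 -22.1] [287. 402.]
```

View pics/wrist_7.png

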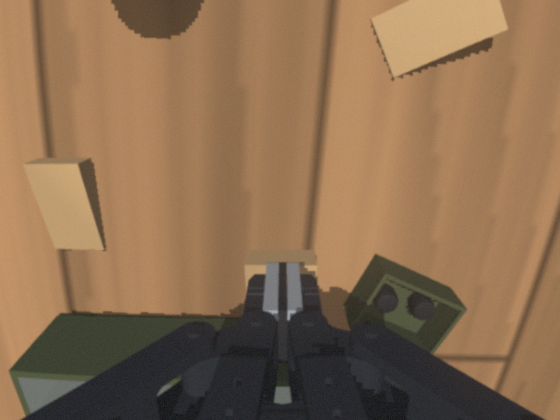

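The wedge, px (280,258), is squarely under the box end, and the smaller wedge and lead pot are untouched. Now above the corner.

Call:
{"op": "arm_command", "data": {
  "plan": [
    {"claw": 1, "tx": -0.0155, "ty": 0.003, "tz": 0, "ax": 0, "ay": 0, "az": 0.2},
    {"claw": 1, "tx": -0.0155, "ty": 0, "tz": 0, "ax": 0, "ay": 0, "az": 0},
    {"claw": 1, "tx": -0.0155, "ty": 0, "tz": 0, "ax": 0, "ay": 0, "az": 0},
    {"claw": 1, "tx": -0.0155, "ty": 0, "tz": 0, "ax": 0, "ay": 0, "az": 0},
    {"claw": 1, "tx": -0.0155, "ty": 0, "tz": 0, "ax": 0, "ay": 0, "az": 0},
    {"claw": 1, "tx": -0.0155, "ty": 0, "tz": 0, "ax": 0, "ay": 0, "az": 0},
    {"claw": 1, "tx": -0.0155, "ty": 0, "tz": 0, "ax": 0, "ay": 0, "az": 0},
    {"claw": 1, "tx": 0, "ty": 0, "tz": 0.01, "ax": 0, "ay": 0, "az": 0},
    {"claw": 1, "tx": 0, "ty": 0, "tz": 0.01, "ax": 0, "ay": 0, "az": 0},
    {"claw": 1, "tx": 0, "ty": 0, "tz": 0.008, "ax": 0, "ay": 0, "az": 0}
  ]
}}

```text
clock: 19.77
tcp_pos: [0.591, -0.0005, 0.2561]
orientation: [-2.142, -2.296, 0.0]
contact_force: [0.5, 1.0, 0.4]
grip_width: 0.0006
gripper_force: 0.0
```

```bash
python3 -c "
from m import *
go(L(.005,-.020,.250),YB); o=r.get_obs();print(o['contact_force'],o['grip_width'])"
```

```text
clock 19.77 tcp [ 0.591  -0.0005  0.2561] tilt z [-0.0013  0.0008 -1.    ] heading 3.95 turn az 0.15 then shift mm [-1.7  1.2  6.1]
[0.5305 0.9588 0.4417] 0.0005893027826560858
```

Call:
{"op": "arm_command", "data": {
  "plan": [
    {"claw": 1, "tx": -0.0017, "ty": 0.0012, "tz": 0.001, "ax": 0, "ay": 0, "az": 0},
    {"claw": 1, "tx": 0, "ty": 0, "tz": 0.001, "ax": 0, "ay": 0, "az": 0},
    {"claw": 1, "tx": 0, "ty": 0, "tz": 0.001, "ax": 0, "ay": 0, "az": 0},
    {"claw": 1, "tx": 0, "ty": 0, "tz": 0.001, "ax": 0, "ay": 0, "az": 0},
    {"claw": 1, "tx": 0, "ty": 0, "tz": 0.001, "ax": 0, "ay": 0, "az": 0},
    {"claw": 1, "tx": 0, "ty": 0, "tz": 0.0005, "ax": 0, "ay": 0, "az": 0},
    {"claw": 1, "tx": 0, "ty": 0, "tz": 0.0005, "ax": 0, "ay": 0, "az": 0},
    {"claw": 1, "tx": 0, "ty": 0, "tz": 0, "ax": 0, "ay": 0, "az": 0},
    {"claw": 1, "tx": 0, "ty": 0, "tz": 0, "ax": 0, "ay": 0, "az": 0},
    {"claw": 1, "tx": 0, "ty": 0, "tz": 0, "ax": 0, "ay": 0, "az": 0}
  ]
}}

```text
clock: 20.6
tcp_pos: [0.5927, -0.0034, 0.2518]
orientation: [2.145, 2.296, 0.0]
contact_force: [0.2, 1.2, -0.3]
grip_width: 0.0001
gripper_force: 0.0
```

Call:
{"op": "arm_command", "data": {
  "plan": [
    {"claw": 1, "tx": 0, "ty": 0, "tz": 0.0005, "ax": 0, "ay": 0, "az": 0},
    {"claw": 1, "tx": 0, "ty": 0, "tz": 0, "ax": 0, "ay": 0, "az": 0},
    {"claw": 1, "tx": 0, "ty": 0, "tz": 0.0005, "ax": 0, "ay": 0, "az": 0},
    {"claw": 1, "tx": 0, "ty": 0, "tz": 0, "ax": 0, "ay": 0, "az": 0},
    {"claw": 1, "tx": 0, "ty": 0, "tz": 0, "ax": 0, "ay": 0, "az": 0},
    {"claw": 1, "tx": 0, "ty": 0, "tz": 0, "ax": 0, "ay": 0, "az": 0},
    {"claw": 1, "tx": 0, "ty": 0, "tz": 0, "ax": 0, "ay": 0, "az": 0},
    {"claw": 1, "tx": 0, "ty": 0, "tz": 0, "ax": 0, "ay": 0, "az": 0},
    {"claw": 1, "tx": 0, "ty": 0, "tz": 0, "ax": 0, "ay": 0, "az": 0},
    {"claw": 1, "tx": 0, "ty": 0, "tz": 0, "ax": 0, "ay": 0, "az": 0}
  ]
}}

```text
clock: 21.43
tcp_pos: [0.5926, -0.0034, 0.2507]
orientation: [2.145, 2.296, -0.0]
contact_force: [-0.8, 0.1, 0.8]
grip_width: -0.0002
gripper_force: 0.0
```

Call:
{"op": "arm_command", "data": {
  "plan": [
    {"claw": 1, "tx": 0, "ty": 0, "tz": 0.0005, "ax": 0, "ay": 0, "az": 0},
    {"claw": 1, "tx": 0, "ty": 0, "tz": 0, "ax": 0, "ay": 0, "az": 0},
    {"claw": 1, "tx": 0, "ty": 0, "tz": 0.0005, "ax": 0, "ay": 0, "az": 0},
    {"claw": 1, "tx": 0, "ty": 0, "tz": 0, "ax": 0, "ay": 0, "az": 0},
    {"claw": 1, "tx": 0, "ty": 0, "tz": 0.0005, "ax": 0, "ay": 0, "az": 0},
    {"claw": 1, "tx": 0, "ty": 0, "tz": 0, "ax": 0, "ay": 0, "az": 0},
    {"claw": 1, "tx": 0, "ty": 0, "tz": 0, "ax": 0, "ay": 0, "az": 0},
    {"claw": 1, "tx": 0, "ty": 0, "tz": 0, "ax": 0, "ay": 0, "az": 0},
    {"claw": 1, "tx": 0, "ty": 0, "tz": 0, "ax": 0, "ay": 0, "az": 0},
    {"claw": 1, "tx": 0, "ty": 0, "tz": 0, "ax": 0, "ay": 0, "az": 0}
  ]
}}

```text
clock: 22.27
tcp_pos: [0.5928, -0.0036, 0.2504]
orientation: [-2.145, -2.295, -0.001]
contact_force: [-4.4, -0.5, 12.9]
grip_width: 0.0005
gripper_force: 6.4
```

Contact at tip height 77.4 mm, and 13 N pushed it down by only 0.3 mm. I press a little more firmly.

Call:
{"op": "arm_command", "data": {
  "plan": [
    {"claw": 1, "tx": 0, "ty": 0, "tz": 0.0005, "ax": 0, "ay": 0, "az": 0},
    {"claw": 1, "tx": 0, "ty": 0, "tz": 0, "ax": 0, "ay": 0, "az": 0},
    {"claw": 1, "tx": 0, "ty": 0, "tz": 0.0004, "ax": 0, "ay": 0, "az": 0},
    {"claw": 1, "tx": 0, "ty": 0, "tz": 0, "ax": 0, "ay": 0, "az": 0},
    {"claw": 1, "tx": 0, "ty": 0, "tz": 0, "ax": 0, "ay": 0, "az": 0},
    {"claw": 1, "tx": 0, "ty": 0, "tz": 0, "ax": 0, "ay": 0, "az": 0},
    {"claw": 1, "tx": 0, "ty": 0, "tz": 0, "ax": 0, "ay": 0, "az": 0},
    {"claw": 1, "tx": 0, "ty": 0, "tz": 0, "ax": 0, "ay": 0, "az": 0},
    {"claw": 1, "tx": 0, "ty": 0, "tz": 0, "ax": 0, "ay": 0, "az": 0},
    {"claw": 1, "tx": 0, "ty": 0, "tz": 0, "ax": 0, "ay": 0, "az": 0}
  ]
}}

```text
clock: 23.1
tcp_pos: [0.5928, -0.0036, 0.2503]
orientation: [-2.144, -2.295, -0.002]
contact_force: [-6.3, 0.8, 20.1]
grip_width: -0.0003
gripper_force: 10.1
```

```bash
python3 -c "
from m import *
o=r.get_obs();print(o['contact_force'],o['tcp_pos'])
see(('side','top'),('gap','tackle_box','wedge_heel'))"
```

```text
[-6.2541  0.8403 20.0765] [ 0.5928 -0.0036  0.2503]
side gap 0.94 [0.5861 0.0209 0.0131] loc mm [0.3 3.4] [269. 210.]
side tackle_box 0.65 [ 0.5231 -0.1367 -0.0035] loc mm [ -72.9 -149.7] [300. 173.]
side wedge_heel 0.94 [0.4284 0.1277 0.0137] loc mm [-149.9  120.4] [333. 251.]
side wedge_heel 0.64 [0.6969 0.2427 0.0104] loc mm [125.6 217.4] [205. 284.]
side wedge_heel 0.57 [0.5801 0.068  0.0162] loc mm [-2.6 50.8] [269. 224.]
top tackle_box 0.88 [ 0.5194 -0.1412  0.0019] loc mm [ -77. -154.] [378. 233.]
top wedge_heel 0.84 [0.6945 0.2446 0.0094] loc mm [123.4 219.4] [204. 160.]
```

The corner holds 20 N without giving (0.1 mm). Lift off and retreat.

Call:
{"op": "arm_command", "data": {
  "plan": [
    {"claw": 1, "tx": 0, "ty": 0, "tz": -0.001, "ax": 0, "ay": 0, "az": 0},
    {"claw": 1, "tx": 0, "ty": 0, "tz": -0.001, "ax": 0, "ay": 0, "az": 0},
    {"claw": 1, "tx": 0, "ty": 0, "tz": -0.003, "ax": 0, "ay": 0, "az": 0},
    {"claw": 1, "tx": 0, "ty": 0, "tz": -0.01, "ax": 0, "ay": 0, "az": 0},
    {"claw": 1, "tx": 0, "ty": 0, "tz": -0.02, "ax": 0, "ay": 0, "az": 0},
    {"claw": 1, "tx": 0, "ty": 0, "tz": -0.025, "ax": 0, "ay": 0, "az": 0},
    {"claw": 1, "tx": 0, "ty": 0, "tz": -0.025, "ax": 0, "ay": 0, "az": 0},
    {"claw": 1, "tx": 0, "ty": 0, "tz": -0.025, "ax": 0, "ay": 0, "az": 0},
    {"claw": 1, "tx": 0, "ty": 0, "tz": -0.02, "ax": 0, "ay": 0, "az": 0},
    {"claw": 1, "tx": 0, "ty": 0, "tz": -0.01, "ax": 0, "ay": 0, "az": 0}
  ]
}}

```text
clock: 24.33
tcp_pos: [0.5932, -0.0039, 0.3915]
orientation: [2.143, 2.293, 0.005]
contact_force: [0.5, 0.3, 0.2]
grip_width: 0.0003
gripper_force: 0.0
```

Call:
{"op": "arm_command", "data": {
  "plan": [
    {"claw": 1, "tx": 0.02, "ty": 0, "tz": 0, "ax": 0, "ay": 0, "az": 0},
    {"claw": 1, "tx": 0.03, "ty": 0, "tz": 0, "ax": 0, "ay": 0, "az": 0},
    {"claw": 1, "tx": 0.03, "ty": 0, "tz": 0, "ax": 0, "ay": 0, "az": 0},
    {"claw": 1, "tx": 0.03, "ty": 0, "tz": 0, "ax": 0, "ay": 0, "az": 0},
    {"claw": 1, "tx": 0.03, "ty": 0, "tz": 0, "ax": 0, "ay": 0, "az": 0},
    {"claw": 1, "tx": 0.03, "ty": 0, "tz": 0, "ax": 0, "ay": 0, "az": 0},
    {"claw": 1, "tx": 0.03, "ty": 0, "tz": 0, "ax": 0, "ay": 0, "az": 0},
    {"claw": 1, "tx": 0.02, "ty": 0, "tz": 0, "ax": 0, "ay": 0, "az": 0},
    {"claw": 1, "tx": 0, "ty": 0, "tz": 0, "ax": 0, "ay": 0, "az": 0},
    {"claw": 1, "tx": 0, "ty": 0, "tz": 0, "ax": 0, "ay": 0, "az": 0}
  ]
}}

```text
clock: 25.17
tcp_pos: [0.5772, 0.2176, 0.3877]
orientation: [-2.141, -2.299, 0.002]
contact_force: [-0.9, 0.2, -0.0]
grip_width: -0.0
gripper_force: 0.0
```

```bash
python3 -c "
from m import *
print(r.get_obs()['tcp_pos'])
see(('side','top'),('wedge_heel','gap','tackle_box','loose_corner'),tag='8')
a=cv2.imread('pics/side_8.png')[150:290,200:350];b=cv2.imread('pics/top_8.png')[150:290,230:380];
cv2.imwrite('pics/c8.png',cv2.resize(np.hstack([a,b]),None,fx=2.6,fy=2.6,interpolation=2))"
```

```text
[0.5772 0.2176 0.3877]
side wedge_heel 0.92 [0.578  0.0656 0.012 ] loc mm [-4.8 48.5] [270. 225.]
side wedge_heel 0.81 [0.6945 0.2439 0.0063] loc mm [123.3 218.7] [206. 285.]
side wedge_heel 0.8 [0.4259 0.1248 0.0144] loc mm [-152.6  117.7] [334. 249.]
side gap 0.94 [0.5848 0.0192 0.011 ] loc mm [-1.1  1.7] [270. 210.]
side tackle_box 0.6 [ 0.5197 -0.1335 -0.0033] loc mm [ -76.1 -146.3] [302. 173.]
side loose_corner 0.88 [ 0.5948 -0.0099  0.074 ] loc mm [  7.  -27.9] [267. 183.]
top wedge_heel 0.91 [0.5815 0.0628 0.0102] loc mm [-1.5 45.5] [285. 207.]
top wedge_heel 0.78 [0.4218 0.1275 0.0074] loc mm [-156.5  120.7] [256. 280.]
top wedge_heel 0.67 [0.6954 0.2472 0.0082] loc mm [124.4 221.9] [203. 160.]
top gap 0.6 [0.5868 0.0142 0.0141] loc mm [ 0.5 -3.4] [307. 204.]
top tackle_box 0.95 [ 0.52   -0.1403  0.0018] loc mm [ -76.4 -153.1] [377. 233.]
top loose_corner 0.61 [ 0.5899 -0.0021  0.0772] loc mm [  2.6 -19.9] [315. 195.]
```

View pics/c8.png

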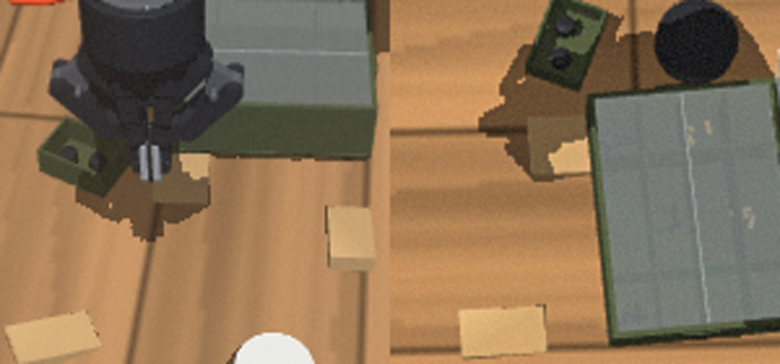

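The wedge, right half px (562,148), sits straight under the box end at the corner. The box and the other things are in place and the hand is clear.

```bash
python3 -c "
from bench import r
print(r.hand_in())"
```

```text
the job is handed in; nothing more can be done
None
```

I handed the job in at about 25 s: the 90 mm wedge is snug, about 41 mm under the loose corner, which gave only 0.1–0.3 mm under a 20 N press; the hand is clear, and the box and other things showed no movement.

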